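Trip the pawl and let the lift down

ROBOT

A 6-joint arm with a two-finger parallel gripper is mounted at the origin on a cart in front of the work surface, level with it; the furniture and walls round the work are solid. World frame = base frame: x ahead of the robot, y to its left, z up, the work surface at z = 0. Lengths are in m, angles in rad, forces in N, time in s.
With the tool pointing down it reaches from about 0.35 to 0.775 m from the base axis. Payload 5.5 kg.
Tool frame: the origin (TCP) lies at the very end of the fingers, on their centre line; the grasp point (between the pads) lies env.pinch_z behind it (env.pinch_z is the distance from the TCP to the grasp point, in m); z points along the fingers, y is the line along which they close (so a half turn about z gives the same grasp; the last joint's range is limited). The gripper opens to 85 mm and grips with 20 to 120 N. Pads are 22 mm wide; open, the fingers measure 114 mm over their backs; the gripper's body (76 mm by 85 mm) begins 54 mm behind the grasp point. The pads swing forward as they close: fully open they stand 13 mm farther back than shut.
Start: joints at [-1.337, 0.313, 0.046, 1.304, 0, 1.431], TCP at [0.21, -0.535, 0.231] pointing down, gripper open.
Joint ranges: [-2.76, 2.76], [-0.86, 1.69], [-1.03, 1.26], [-2.2, 2.34], [-1.47, 1.5], [-3.14, 3.14]. Speed limits (rad/s): [2.57, 2.57, 3.14, 3.14, 3.14, 3.14].

INTERFACE

Orientations are given as a unit quaternion [w, x, y, z].
In Python, from workcell import env, eyes gives the robot as it stands.
- The arm moves only by the shell command python3 -m jog 'ROWS' [FORCE]. ROWS is JSON, one flat list of numbers, 7 for each row, row after row: the shift along the world's x, y, z as a fraction of full scale, then the turn, a rotation vector about the world's x, y, z as a fraction of full scale, then the opening, from -1 (shut) to 1 (fully open), so that 0 is half open. A call has 1 to 12 rows; each row is the pose to reach, as a shift and turn from the pose commanded when the call began, turning the shorter way round; what a row does not reach only later rows make up. Full scale, the value 1, is 20 cm for a shift and pi rad for a turn. A row lasts 1/12 s, in which the tool goes at most 41.7 mm and 7.16 degrees, less where a joint would pass 70% of its speed; a pose out of reach is approached as far as the arm can. A call with a number of a shift or a turn outside -1 to 1 is refused whole. A call with a gripper value outside its range is refused whole. The fingers move at their own pace and stop on an object; FORCE is the grip in N (left out, the last holds). Time passes only in rows, so rows that repeat a pose let the fingers close. It gives the time, the measured TCP pose, the force, the opening and the grip force at its end, in the units of the state.
- env.get_state(): the state, without advancing time (a new reading comes with each control period).
- eyes.read_camera(name): name is "scene" or "top" or "wrist"; returns (picture, depth): 480x640x3 uint8, red, green, blue; 480x640 float32, m along the optical axis (not along the pixel's ray), 0 where there is no reading.
- eyes.calibration(name): a dict with "fx", "fy", "cx", "cy" (pixels), "R" (3x3) and "t" (3): a world point X has camera coordinates R X + t; the wrist camera has in their place "tool_from_camera" (4x4, takes a point from camera to tool coordinates, whose origin is the TCP and whose axes are the flange's). Camera axes: x right, y down, z forward; pixel columns grow to the right and rows downward; lengths in m; the calibration is good to about 2 mm. A picture is of the moment at which its call begins: read the wrist's pose just before it. calibration takes no time and is no camera call.
- env.hand_in(): hands the job in; it is judged then, once.
The state is a dict: "clock": time; "joint_pos": joint angles; "qvel": joint speeds; "tau": joint torques, N m; "tcp_pos": TCP position; "orientation": TCP orientation; "wrist_force": force on the tool from outside, world axes, zero at the start; "ft_torque": the same for the moment, N m; "finger_gap": finger opening in m; "grip_force": force on a finger pad.
Only numpy, scipy, OpenCV 4.12 (cv2) and the standard library are available. Lean on these libraries where they do the work, as an engineer would, in place of code of your own. Each camera call takes 0.05 s, during which the arm holds its last target. There are 200 camera calls.

TASK

Let the load on the small green ratchet lift all the way down: pick up the cold chisel, put its blade under the red lip of the pawl from the front, ease the lip up until the pawl lets go of the rack, and hold it up gently, never straining it hard against its stop, until the load has sunk fully home. Then take the chisel out and lay it flat on the bench, clear of the lift. Touch the lift with the chisel only, and do not shift the lantern, the oil can or the grease pot.

Things in the scene. Friction and masses are not known exactly. Their poses are not given: they have to be found in the camera images.
- lift: Green ratchet lift fixed to the bench: base plate 145 x 185 x 12 mm, 290 mm high. Origin: underside of the base, on the bench, midway between the two guide columns; z up. Its front, with the pawl, looks along its own -x toward the robot; the load platform is behind, at +x. In front of the toothed rack, a steel bracket across the front carries the pawl, hinged on a pin along y at x = -22 mm.
- lip_nominal (a point): Point fixed to the lift (its axes too), 146 mm above the bench: where the underside of the pawl's red lip nominally is at rest. The lip is a round bar along y, 8 mm thick, 36 mm wide, ending the tail that juts forward. It is screwed on through a slot, so the real lip sits up to 9 mm higher or lower: find it by feel. All is free below it to the base, and for 18 mm behind its middle (+x).
- pawl_pin (a point): Nominal middle of the pawl's hinge pin, 64 mm behind the lip. Lifting the lip takes 2 to 4 N. About 10.5 mm of lift frees the rack; after about 13 mm the tail meets a solid stop. Let go, the lip springs back and the pawl catches the next tooth (16 mm pitch). Over 7 N of chisel on lift strains it; grip firmly so that the chisel cannot twist.
- carriage (a joint): Height of the load carriage (rack, platform, strapped oak block) above its lowest position, m: 0 = fully down, at most 0.095; starts about 0.07 up, hanging on the pawl. With the pawl clear, an oil damper lets it sink at about 15 to 50 mm/s (the load's weight differs).
- chisel_mid (a point): Middle of the cold chisel, a loose grey steel tool 176 mm long, 0.3 kg: on its axis, 11 mm above the bench as it lies, its z up. Its y axis runs along it: the flat blade, 26 mm wide, points to -y, a thin edge 88 mm from here; its faces widen evenly to 15 mm thick 52 mm behind the edge. The round shank, 21 mm across, runs from y = -36 to +88 mm.
- storm_lantern: Grey storm lantern with a black cap and wire bail, 128 x 182 x 254 mm, stands at the back right; origin under its base. Bystander.
- oil_can: Small grey conical oil can with a bent spout, 76 x 76 x 166 mm; origin under its base. Bystander, at the right.
- grease_pot: Tan stoneware grease pot, 88 mm across and 56 mm high, at the back left; origin under its base. Bystander.

How it is judged:
On the way, in this order (a step that is already met when the one before it is completed fails the run):
1. the chisel is picked up off the bench (height (world z) of chisel_mid above 0.06 m), for 0.2 s.
2. the load has sunk fully home (value of joint carriage below 0.003 m), for 0.2 s.
At the end, for the whole second after the job is handed in: The load carriage is within 3 mm of its lowest position; the chisel lies flat and still on the bench (its middle 4 to 18 mm up, level within about 0.1 rad), not touching the lift (value of joint carriage below 0.003 m and height (world z) of chisel_mid between 0.004 and 0.018 m and angle between chisel_mid's own y axis and vertical between 1.47 and 1.67 rad and contact force between chisel and lift below 0.1 N and linear speed of chisel below 0.02 m/s).
It fails at once if the chisel bears on the lift or its pawl with more than 7 N (contact force between chisel and lift above 7 N).
It fails at once if the gripper or arm touches the lift (over 1 N) (contact force between any of the fingers, the arm and lift above 1 N).
It fails at once if the chisel is let go more than 4 cm above the bench (height (world z) of chisel_mid above 0.05 m and contact force between the fingers and chisel below 0.05 N).
It fails at once if the lantern, the oil can or the grease pot is shifted more than 2 cm (distance of any of oil_can, storm_lantern, grease_pot from where it was at the start of the episode above 0.02 m).
It also fails if it takes over 72 s, if anything falls off the work surface, if the arm or the gripper's body presses on something with over 40 N, if the wrist force passes 120 N, or if a joint passes its speed limit or range.

## Working session

There is one attempt and no reset: what is moved stays moved. The work goes in short steps, Python scripts to look and compute and a shell command to move; the robot and the scene stay as the last step left them, time stands still between calls to the robot, and variables do not carry over. Pictures are saved under pics/ and viewed, at most 10 in all, crops included, and the job is handed in when it is done.

```bash
mkdir -p pics; ls; python3 - <<'E'
from workcell import env,eyes
import cv2,numpy as np
s=env.get_state(); print(s, env.pinch_z)
for n in("scene","top"):
    p,d=eyes.read_camera(n); c=eyes.calibration(n); print(n,c)
    cv2.imwrite(f"pics/{n}0.png",p[:,:,::-1]); np.save(f"{n}_d.npy",d); np.save(f"{n}_p.npy",p)
E
```

```text
pics
{'clock': 0.0, 'joint_pos': array([-1.33658485e+00,  3.13977789e-01,  4.49659693e-02,  1.30359271e+00,
       -4.24075898e-05,  1.43119106e+00]), 'qvel': array([ 2.08742338e-03, -1.82712638e-03,  1.67081312e-03, -6.87326955e-04,
        5.84644362e-05, -1.97966534e-04]), 'tau': array([-3.00105721e-04, -4.80627251e+01,  2.98533207e+01,  1.92318106e-02,
       -2.71779854e-04,  6.46060272e-06]), 'tcp_pos': array([ 0.2098288 , -0.53479323,  0.23041641]), 'orientation': array([-9.02087743e-04,  9.82583017e-01,  1.85821950e-01, -6.39309352e-05]), 'wrist_force': array([-0.17506429, -0.17628541, -0.06609593]), 'ft_torque': array([-0.00160764, -0.01601069,  0.00719694]), 'grip_force': 0.0, 'finger_gap': 0.08572126710207695} 0.0187
scene {'fx': 512.1778740714311, 'fy': 512.1778740714311, 'cx': 321.00923567941936, 'cy': 240.06020932026644, 'R': array([[-0.69068937, -0.72314764, -0.0023855 ],
       [-0.50805074,  0.48758926, -0.71002899],
       [ 0.51461893, -0.48919752, -0.70416841]]), 't': array([0.45370671, 0.33533077, 1.2165073 ])}
top {'fx': 486.7718969658804, 'fy': 486.7718969658804, 'cx': 326.14381999681274, 'cy': 243.6462713223518, 'R': array([[-0.41228445, -0.9110011 ,  0.0099261 ],
       [-0.8600035 ,  0.38556275, -0.33426838],
       [ 0.30069173, -0.14635014, -0.94242566]]), 't': array([0.32073959, 0.50501231, 0.99703592])}
```

View pics/scene0.png

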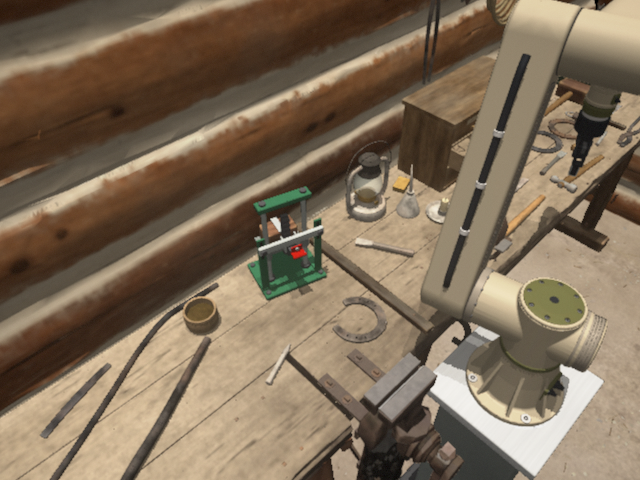

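View pics/top0.png

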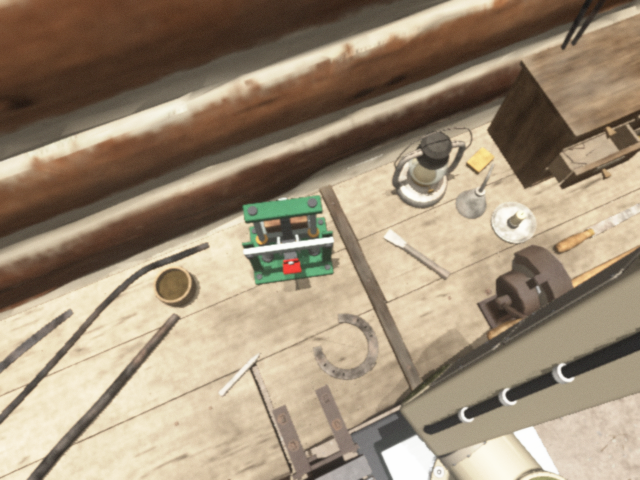

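The scene view shows the lift at about (287,243), with its red lip at (298,253), and the chisel from (357,242) to (412,254). In the top view the lip is at (292,266), and the chisel runs from its blade at (387,235) to its end at (447,276).

```bash
cat >h.py <<'E'
import numpy as np,cv2
from workcell import env,eyes
def cloud(d,c):
    v,u=np.mgrid[:480,:640]
    P=np.stack([(u-c['cx'])/c['fx']*d,(v-c['cy'])/c['fy']*d,d],-1)
    return (P-c['t'])@c['R']
def ray(u,v,z,c):
    r=np.array([(u-c['cx'])/c['fx'],(v-c['cy'])/c['fy'],1])@c['R']; o=-c['R'].T@c['t']
    return o+r*(z-o[2])/r[2]
E
python3 - <<'E'
from h import *
for n in("scene","top"):
    d=np.load(n+"_d.npy");p=np.load(n+"_p.npy").astype(int);c=eyes.calibration(n);W=cloud(d,c)
    r,g,b=p[...,0],p[...,1],p[...,2]
    red=(r>150)&(g<60)&(b<60)&(d>0)
    P=W[red];print(n,"red",red.sum(),np.round(np.median(P,0),4),np.round(P.min(0),3),np.round(P.max(0),3))
    gr=(g>r+30)&(g>b+15)&(d>0)
    for lo,hi in((.004,.02),(.27,.31)):
        Q=W[gr&(W[...,2]>lo)&(W[...,2]<hi)]
        if len(Q)>20:
            rc=cv2.minAreaRect(Q[:,:2].astype(np.float32)*1000);print(lo,len(Q),rc,np.round(np.median(Q,0),3)); print(cv2.boxPoints(rc).round(0).tolist())
    box=np.zeros_like(red)
    if n=="top": box[222:290,375:460]=1
    else: box[230:265,350:420]=1
    m=box&(d>0)&(W[...,2]>.008)&(W[...,2]<.04)
    k,l,st,_=cv2.connectedComponentsWithStats(m.astype(np.uint8));i=1+np.argmax(st[1:,4]);m=l==i
    Q=W[m];rc=cv2.minAreaRect(Q[:,:2].astype(np.float32)*1000);print("chisel",m.sum(),rc,Q[:,2].max());print(cv2.boxPoints(rc).round(0).tolist())
    e={"top":[(387,235),(447,276)],"scene":[(357,242),(412,254)]}[n]
    print([ray(*x,.011,c).round(3).tolist() for x in e])
E
```

```text
scene red 92 [0.5493 0.1827 0.1594] [0.532 0.153 0.15 ] [0.582 0.2   0.177]
0.004 728 ((634.0259399414062, 159.22039794921875), (184.2425537109375, 147.1448516845703), 73.53022766113281) [0.595 0.199 0.011]
[[537.0, 92.0], [678.0, 50.0], [731.0, 227.0], [590.0, 268.0]]
0.27 446 ((622.9615478515625, 161.90914916992188), (145.3824005126953, 39.149658203125), 76.04093933105469) [0.623 0.165 0.283]
[[586.0, 96.0], [624.0, 87.0], [659.0, 228.0], [622.0, 237.0]]
chisel 327 ((498.1075439453125, -108.37629699707031), (175.14364624023438, 28.921594619750977), 27.44938087463379) 0.026309270450636336
[[414.0, -136.0], [427.0, -162.0], [582.0, -81.0], [569.0, -55.0]]
[[0.57, -0.066, 0.011], [0.424, -0.146, 0.011]]
top red 5 [0.5575 0.1701 0.174 ] [0.556 0.167 0.158] [0.562 0.19  0.177]
0.004 1043 ((636.5789184570312, 157.1344451904297), (182.0308074951172, 142.35694885253906), 74.16746520996094) [0.595 0.176 0.012]
[[543.0, 89.0], [680.0, 50.0], [730.0, 225.0], [593.0, 264.0]]
0.27 1147 ((625.6213989257812, 161.07089233398438), (142.25021362304688, 34.421363830566406), 73.55746459960938) [0.625 0.162 0.284]
[[589.0, 98.0], [622.0, 88.0], [662.0, 224.0], [629.0, 234.0]]
chisel 587 ((504.4675598144531, -113.33932495117188), (176.02052307128906, 26.834766387939453), 29.014842987060547) 0.02369753471576748
[[421.0, -144.0], [434.0, -168.0], [588.0, -82.0], [575.0, -59.0]]
[[0.576, -0.069, 0.011], [0.427, -0.151, 0.011]]
```

```bash
python3 -m jog '[0.7,1,0,0,0,0.48,1, 0.7,1,0,0,0,0.48,1, 0.7,1,0,0,0,0.48,1, 0.7,1,0,0,0,0.48,1, 0.7,1,0,0,0,0.48,1, 0.7,1,0,0,0,0.48,1, 0.7,1,0,0,0,0.48,1, 0.7,1,0,0,0,0.48,1, 0.7,1,0,0,0,0.48,1, 0.7,1,0,0,0,0.48,1, 0.7,1,0,0,0,0.48,1, 0.7,1,0,0,0,0.48,1]'; python3 -m jog '[0.65,1,0,0,0,0.558,1, 0.65,1,0,0,0,0.558,1, 0.65,1,0,0,0,0.558,1, 0.65,1,0,0,0,0.558,1, 0.65,1,0,0,0,0.558,1, 0.65,1,0,0,0,0.558,1, 0.65,1,0,0,0,0.558,1, 0.65,1,0,0,0,0.558,1, 0.65,1,0,0,0,0.558,1, 0.65,1,0,0,0,0.558,1, 0.65,1,0,0,0,0.558,1, 0.65,1,0,0,0,0.558,1]'; python3 -m jog '[0,0,0,0,0,0,1, 0,0,0,0,0,0,1, 0,0,0,0,0,0,1]'; python3 -c "
from workcell import env;print(env.get_state())"
```

```text
clock: 1.1
tcp_pos: [0.3498, -0.3349, 0.2309]
orientation: [-0.0, 0.59, 0.808, 0.0]
wrist_force: [-0.0, 0.1, 0.3]
finger_gap: 0.0852
grip_force: 0.0
clock: 2.1
tcp_pos: [0.4797, -0.1351, 0.2309]
orientation: [-0.0, -0.119, 0.993, 0.0]
wrist_force: [-0.4, 0.6, -0.4]
finger_gap: 0.0856
grip_force: 0.0
clock: 2.35
tcp_pos: [0.4798, -0.1353, 0.2311]
orientation: [-0.0, -0.114, 0.993, 0.0]
wrist_force: [-0.8, -0.6, -0.1]
finger_gap: 0.085
grip_force: 0.0
{'clock': 2.35, 'joint_pos': array([-4.36027142e-01,  1.65706079e-01, -1.46374447e-01,  1.25934297e+00,
        5.63463885e-05, -6.65128286e-01]), 'qvel': array([-0.00194718,  0.00044017,  0.00085109,  0.00068842,  0.00092566,
       -0.01263641]), 'tau': array([ 2.13401910e-02, -3.93713951e+01,  2.96478760e+01,  7.95075728e-03,
        8.60633518e-04, -9.56192343e-04]), 'tcp_pos': array([ 0.47979837, -0.13527908,  0.23107948]), 'orientation': array([-2.52504635e-04, -1.14300203e-01,  9.93446206e-01,  1.88071187e-04]), 'wrist_force': array([-0.78191646, -0.58012872, -0.08209603]), 'ft_torque': array([-0.00424951,  0.03098973,  0.01828294]), 'grip_force': 0.0, 'finger_gap': 0.08502258200105091}
```

```bash
cat >>h.py <<'E'
from scipy.spatial.transform import Rotation as Ro
def wrist():
    s=env.get_state();p,d=eyes.read_camera("wrist");c=dict(eyes.calibration("wrist"))
    T=np.eye(4);T[:3,:3]=Ro.from_quat(np.roll(s['orientation'],-1)).as_matrix();T[:3,3]=s['tcp_pos']
    M=np.linalg.inv(T@np.array(c['tool_from_camera']));c['R']=M[:3,:3];c['t']=M[:3,3]
    return p,d,c
E
python3 - <<'E'
from h import *
p,d,c=wrist();cv2.imwrite("pics/w1.png",p[:,:,::-1]);W=cloud(d,c);np.savez("w1",p=p,d=d,R=c['R'],t=c['t'])
m=(d>0)&(W[...,2]>.006)&(W[...,2]<.04)&(np.hypot(W[...,0]-.5,W[...,1]+.11)<.13)
k,l,st,_=cv2.connectedComponentsWithStats(m.astype(np.uint8));i=1+np.argmax(st[1:,4])
Q=W[l==i];rc=cv2.minAreaRect(Q[:,:2].astype(np.float32)*1000);print(st[i],rc,np.percentile(Q[:,2],[5,50,95]),cv2.boxPoints(rc).round(0).tolist())
E
```

```text
[ 304  141   69  177 3587] ((502.4520263671875, -110.2092056274414), (176.66183471679688, 25.98432731628418), 27.481929779052734) [0.0105655  0.01619458 0.01914077] [[418.0, -139.0], [430.0, -162.0], [587.0, -81.0], [575.0, -58.0]]
```

View pics/w1.png

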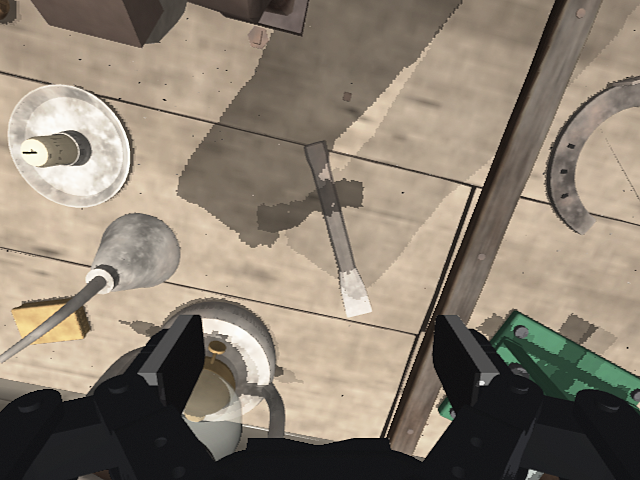

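The wrist view shows the whole chisel, from its end at (315,142) to its blade at (358,315), clear of everything. It is centred at about (0.5025,-0.110) with a yaw of about 27.7°.

```bash
python3 -m jog '[0,0.068,-0.3,0,0,0.082,1, 0,0.068,-0.6,0,0,0.082,1, 0,0.068,-0.8,0,0,0.082,1, 0,0.068,-0.9,0,0,0.082,1, 0,0.068,-0.9,0,0,0.082,1, 0,0.068,-0.9,0,0,0.082,1]' 100; python3 -m jog '[0,0,-0.1,0,0,0,1, 0,0,-0.18,0,0,0,1, 0,0,-0.22,0,0,0,1, 0,0,-0.235,0,0,0,1, 0,0,-0.235,0,0,0,1]'
```

```text
clock: 2.9
tcp_pos: [0.4763, -0.1201, 0.0471]
orientation: [-0.003, -0.242, 0.97, 0.003]
wrist_force: [0.2, 0.5, 0.4]
finger_gap: 0.0854
grip_force: 0.0
clock: 3.32
tcp_pos: [0.4803, -0.1219, 0.0048]
orientation: [0.0, -0.242, 0.97, -0.0]
wrist_force: [-0.4, 0.2, 0.7]
finger_gap: 0.0856
grip_force: 0.0
```

```bash
python3 -m jog '[0,0,-0.01,0,0,0,-0.3, 0,0,-0.01,0,0,0,-0.4, 0,0,-0.01,0,0,0,-1, 0,0,-0.01,0,0,0,-1, 0,0,-0.01,0,0,0,-1, 0,0,-0.01,0,0,0,-1, 0,0,-0.01,0,0,0,-1, 0,0,-0.01,0,0,0,-1, 0,0,-0.01,0,0,0,-1]' 110
```

```text
clock: 4.07
tcp_pos: [0.4803, -0.1219, 0.0032]
orientation: [0.0, -0.242, 0.97, -0.0]
wrist_force: [-1.1, 1.8, 7.0]
finger_gap: 0.0173
grip_force: 107.6
```

```bash
python3 -m jog '[0,0,0.02,0,0,0,-1, 0,0,0.06,0,0,0,-1, 0,0,0.15,0,0,0,-1, 0,0,0.3,0,0,0,-1, 0,0,0.5,0,0,0,-1, 0,0,0.6,0,0,0,-1, 0,0,0.6,0,0,0,-1, 0,0,0.6,0,0,0,-1, 0,0,0.6,0,0,0,-1]' 110
python3 - <<'E'
from h import *
p,d,c=wrist();cv2.imwrite("pics/w2.png",p[:,:,::-1])
s=env.get_state();print(s['grip_force'],s['finger_gap'])
for n in("scene","top"):
    p,d=eyes.read_camera(n);c=eyes.calibration(n);W=cloud(d,c);r=np.hypot(W[...,0]-.54,W[...,1]+.09)
    m=(d>0)&(r<.06)&(W[...,2]>.07)&(W[...,2]<.17);Q=W[m]
    a=np.array([.885,.466,0]);t=(Q-[.4803,-.1219,0])@a
    lat=(Q-[.4803,-.1219,0])@np.array([-.466,.885,0])
    for lo in np.arange(.02,.13,.01):
        k=(t>lo)&(t<lo+.01)
        if k.sum()>3:print(n,round(lo,2),k.sum(),Q[k,2].min().round(4),np.median(Q[k,2]).round(4),Q[k,2].max().round(4),np.median(lat[k]).round(4))
    print(t.max())
E
```

```text
clock: 4.82
tcp_pos: [0.479, -0.1213, 0.1213]
orientation: [-0.001, -0.242, 0.97, 0.001]
wrist_force: [0.9, 0.1, -3.1]
finger_gap: 0.0169
grip_force: 108.0
108.02449464797974 0.016982247113190144
scene 0.02 22 0.1196 0.1316 0.1383 0.0069
scene 0.03 22 0.1203 0.1324 0.1386 0.0088
scene 0.04 23 0.1206 0.132 0.1378 0.0082
scene 0.05 19 0.1249 0.1314 0.1365 0.0059
scene 0.06 26 0.1207 0.1316 0.1383 0.0073
scene 0.07 24 0.1252 0.1316 0.1348 0.0098
scene 0.08 22 0.1224 0.1301 0.1338 0.0092
scene 0.09 22 0.1266 0.1294 0.132 0.0058
scene 0.1 21 0.1218 0.1273 0.1305 0.0045
0.1090712366339765
top 0.02 35 0.1275 0.135 0.1386 0.0018
top 0.03 37 0.1275 0.1354 0.1387 0.002
top 0.04 35 0.1243 0.1349 0.139 0.0023
top 0.05 35 0.1267 0.1348 0.14 0.0032
top 0.06 42 0.1255 0.1344 0.1393 0.0029
top 0.07 45 0.1235 0.1334 0.1374 0.0021
top 0.08 50 0.124 0.1321 0.1355 0.0015
top 0.09 51 0.1258 0.1307 0.1339 0.0007
top 0.1 50 0.1252 0.1294 0.1335 0.0012
top 0.11 12 0.127 0.1285 0.1326 0.0011
0.11213423001632584
```

View pics/w2.png

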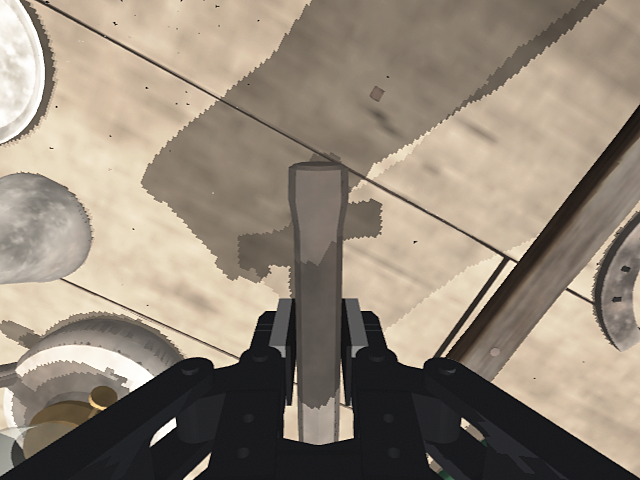

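The wrist view shows the chisel held squarely between the pads, shank end at (318,165), and level.

```bash
python3 - <<'E'
from h import *
a=np.deg2rad(-16.2);ex=np.array([np.cos(a),np.sin(a)]);ey=np.array([-ex[1],ex[0]])
O=np.array([.6245,.1615])
for n in("scene","top"):
    d=np.load(n+"_d.npy");p=np.load(n+"_p.npy").astype(int);c=eyes.calibration(n);W=cloud(d,c)
    r,g,b=p[...,0],p[...,1],p[...,2]
    m=(r>110)&(g<.4*r)&(b<.4*r)&(d>0)&(np.hypot(W[...,0]-.55,W[...,1]-.18)<.06)
    Q=W[m];L=np.c_[(Q[:,:2]-O)@ex,(Q[:,:2]-O)@ey,Q[:,2]]*1000
    print(n,len(L),"y range",np.percentile(L[:,1],[2,50,98]).round(1))
    for lo in range(-104,-50,6):
        k=(L[:,0]>=lo)&(L[:,0]<lo+6)
        if k.sum():print(lo,k.sum(),L[k,1].min().round(),L[k,1].max().round(),"z",L[k,2].min().round(1),np.median(L[k,2]).round(1),L[k,2].max().round(1))
    for z0,z1 in((4,20),(270,310)):
        gr=(g>r+30)&(g>b+15)&(d>0)&(W[...,2]*1000>z0)&(W[...,2]*1000<z1)
        Q=W[gr];l=np.c_[(Q[:,:2]-O)@ex,(Q[:,:2]-O)@ey]*1000;print(z0,np.percentile(l,[1,99],axis=0).round(1).tolist())
    ys,xs=np.where(m);v=p[ys.min()-8:ys.max()+8,xs.min()-8:xs.max()+8].astype(np.uint8)[:,:,::-1]
    cv2.imwrite(f"pics/lip_{n}.png",cv2.resize(v,None,fx=8,fy=8,interpolation=0));print(xs.min(),xs.max(),ys.min(),ys.max(),v.shape)
a,b=[cv2.imread(f"pics/lip_{n}.png") for n in("scene","top")]
h=max(a.shape[0],b.shape[0]);f=lambda i:cv2.copyMakeBorder(i,0,h-i.shape[0],0,8,cv2.BORDER_CONSTANT)
cv2.imwrite("pics/lips.png",np.hstack([f(a),f(b)]))
E
```

```text
scene 113 y range [-16.9  -1.   15.6]
-98 4 -2.0 17.0 z 160.0 162.1 162.6
-92 19 -17.0 14.0 z 155.8 159.6 162.7
-86 25 -15.0 16.0 z 155.4 159.5 163.4
-80 25 -17.0 15.0 z 152.4 159.0 168.1
-74 26 -15.0 16.0 z 153.3 159.5 176.6
-68 4 -7.0 7.0 z 155.2 172.5 174.1
-62 1 11.0 11.0 z 151.8 151.8 151.8
4 [[-61.7, -89.0], [77.0, 90.9]]
270 [[-19.2, -69.8], [15.7, 71.2]]
291 306 244 258 (30, 31, 3)
top 173 y range [-17.4  -1.7  14.4]
-92 7 -15.0 13.0 z 156.7 160.6 162.0
-86 52 -18.0 15.0 z 157.1 161.0 165.6
-80 44 -17.0 14.0 z 156.9 161.3 164.4
-74 39 -17.0 13.0 z 157.8 160.6 165.8
-68 29 -16.0 13.0 z 158.0 175.7 182.1
4 [[-57.7, -90.5], [81.1, 89.0]]
270 [[-14.9, -69.8], [17.4, 69.4]]
283 300 259 273 (30, 33, 3)
```

View pics/lips.png

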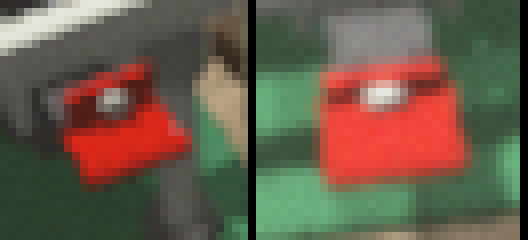

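The scene crop (left) and the top crop (right) show the red lip as a flat tongue about 36 mm wide, with its top at z≈160 mm. In the lift frame it spans x from -92 to -70, and its screw plate rises behind it. Its underside should be near 152 mm.

```bash
python3 -m jog '[-0.1,0.1,0,0,0,-0.04,-1, -0.2,0.25,0,0,0,-0.08,-1, -0.3,0.4,0,0,0,-0.12,-1, -0.45,0.55,0,0,0,-0.16,-1, -0.45,0.7,0,0,0,-0.2,-1, -0.45,0.85,0,0,0,-0.244,-1, -0.45,0.95,0,0,0,-0.244,-1, -0.45,0.95,0,0,0,-0.244,-1, -0.45,0.95,0,0,0,-0.244,-1, -0.45,0.95,0,0,0,-0.244,-1]'; python3 -m jog '[0,0.1,0,0,0,0,-1, 0,0.3,0,0,0,0,-1, 0,0.5,0,0,0,0,-1, 0,0.65,0,0,0,0,-1, 0,0.75,0,0,0,0,-1, 0,0.8,0,0,0,0,-1, 0,0.8,0,0,0,0,-1, 0,0.8,0,0,0,0,-1, 0,0.8,0,0,0,0,-1]'
python3 - <<'E'
from h import *
s=env.get_state();print(s['tcp_pos'],s['orientation'],s['wrist_force'],s['ft_torque'],s['joint_pos'],2*np.degrees(np.arctan2(s['orientation'][2],s['orientation'][1])))
a=np.deg2rad(-16.2);ex=np.array([np.cos(a),np.sin(a)]);ey=np.array([-ex[1],ex[0]])
T=s['tcp_pos'][:2]
for n in("scene","top"):
    p,d=eyes.read_camera(n);c=eyes.calibration(n);W=cloud(d,c)
    cv2.imwrite(f"pics/{n}3.png",p[:,:,::-1])
    l=np.stack([(W[...,:2]-T)@ex,(W[...,:2]-T)@ey,W[...,2]],-1)
    m=(d>0)&(l[...,0]>.03)&(l[...,0]<.125)&(abs(l[...,1])<.03)&(l[...,2]>.1)&(l[...,2]<.15);Q=l[m]
    for lo in np.arange(.03,.12,.02):
        k=(Q[:,0]>lo)&(Q[:,0]<=lo+.02)
        if k.sum()>3:print(n,round(lo,2),k.sum(),np.median(Q[k],0).round(4),Q[k,1].min().round(3),Q[k,1].max().round(3))
    print(Q[:,0].max())
E
```

```text
clock: 5.8
tcp_pos: [0.3894, 0.0681, 0.1216]
orientation: [-0.001, 0.137, 0.991, -0.0]
wrist_force: [-0.9, 0.5, -3.5]
finger_gap: 0.0172
grip_force: 108.5
clock: 6.55
tcp_pos: [0.3899, 0.2268, 0.122]
orientation: [-0.0, 0.139, 0.99, -0.001]
wrist_force: [-0.7, 0.1, -3.2]
finger_gap: 0.0172
grip_force: 108.8
[0.38989851 0.22679657 0.12195168] [-4.02390955e-04  1.38731459e-01  9.90329824e-01 -5.09364824e-04] [-0.67276482  0.08274024 -3.1595198 ] [0.0098284  0.05449516 0.00366624] [ 3.48891822e-01  1.43754203e-01 -4.51832294e-01  9.76398351e-01
 -5.22399528e-04  6.27252935e-01] 164.05110083415025
scene 0.03 8 [0.0445 0.006  0.1321] 0.005 0.008
scene 0.05 6 [0.0533 0.0066 0.1298] 0.001 0.007
scene 0.07 22 [0.0846 0.0074 0.1309] -0.004 0.011
scene 0.09 49 [0.1003 0.0019 0.13  ] -0.01 0.012
scene 0.11 5 [ 0.1113 -0.0043  0.1258] -0.009 0.01
0.11208937119694307Traceback (most recent call last):
  File "<stdin>", line 13, in <module>
    return umr_maximum(a, axis, None, out, keepdims, initial, where)
ValueError: zero-size array to reduction operation maximum which has no identity
```

```bash
python3 -m jog '[0.04,-0.01,0,0,0,0,-1, 0.08,-0.02,0,0,0,0,-1, 0.12,-0.03,0,0,0,0,-1, 0.15,-0.04,0,0,0,0,-1, 0.18,-0.05,0,0,0,0,-1, 0.21,-0.055,0,0,0,0,-1, 0.24,-0.063,0,0,0,0,-1, 0.26,-0.068,0,0,0,0,-1, 0.268,-0.07,0,0,0,0,-1, 0.268,-0.07,0,0,0,0,-1, 0.268,-0.07,0,0,0,0,-1]'; python3 -m jog '[0,0,0.01,0,0,0,-1, 0,0,0.02,0,0,0,-1, 0,0,0.02,0,0,0,-1]';  python3 -m jog '[0,0,0.01,0,0,0,-1, 0,0,0.02,0,0,0,-1, 0,0,0.02,0,0,0,-1]'
python3 - <<'E'
from h import *
for n in("scene",):
    p,d=eyes.read_camera(n);cv2.imwrite("pics/s4.png",cv2.resize(p[170:320,220:420,::-1],None,fx=3,fy=3))
s=env.get_state();print(s['wrist_force'],s['ft_torque'])
E
```

```text
clock: 7.57
tcp_pos: [0.4433, 0.2143, 0.1222]
orientation: [-0.0, 0.138, 0.99, -0.0]
wrist_force: [0.2, 0.1, -1.8]
finger_gap: 0.017
grip_force: 108.8
clock: 7.82
tcp_pos: [0.4436, 0.2145, 0.1269]
orientation: [0.0, 0.138, 0.99, 0.0]
wrist_force: [0.8, -0.3, -2.7]
finger_gap: 0.0171
grip_force: 108.8
clock: 8.07
tcp_pos: [0.4438, 0.2144, 0.1309]
orientation: [0.0, 0.138, 0.99, 0.0]
wrist_force: [-0.8, -0.1, -3.3]
finger_gap: 0.0173
grip_force: 108.8
[-0.17089238 -0.40977227 -3.44897172] [ 0.02020994 -0.00511544  0.00699382]
```

View pics/s4.png

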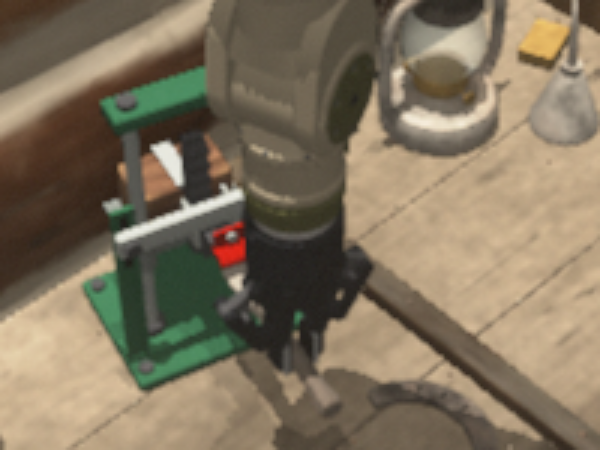

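The scene crop shows the hand in front of the lift, with the blade under the red lip at about (230,245). There is no contact yet. I'll raise it in small steps and watch the moment.

```bash
cat >st.py <<'E'
from workcell import env
s=env.get_state();print('   z %.4f Fz %.2f Ty %.3f Tx %.3f'%(s['tcp_pos'][2],s['wrist_force'][2],s['ft_torque'][1],s['ft_torque'][0]))
E
J="python3 -m jog"; 
python3 -m jog '[0,0,0.01,0,0,0,-1, 0,0,0.01,0,0,0,-1]'>/dev/null; python3 st.py; python3 -m jog '[0,0,0.01,0,0,0,-1, 0,0,0.01,0,0,0,-1]' >/dev/null; python3 st.py; python3 -m jog '[0,0,0.01,0,0,0,-1, 0,0,0.01,0,0,0,-1]'>/dev/null; python3 st.py
```

```text
z 0.1326 Fz -3.36 Ty 0.063 Tx -0.021
   z 0.1346 Fz -3.17 Ty 0.007 Tx -0.008
   z 0.1366 Fz -3.12 Ty 0.034 Tx 0.038
```

```bash

python3 -m jog '[0,0,0.01,0,0,0,-1, 0,0,0.01,0,0,0,-1]'>/dev/null; python3 st.py; python3 -m jog '[0,0,0.01,0,0,0,-1, 0,0,0.01,0,0,0,-1]' >/dev/null; python3 st.py; python3 -m jog '[0,0,0.01,0,0,0,-1, 0,0,0.01,0,0,0,-1]'>/dev/null; python3 st.py
```

```text
z 0.1386 Fz -2.97 Ty 0.071 Tx 0.027
   z 0.1406 Fz -2.69 Ty -0.011 Tx 0.047
   z 0.1427 Fz -2.79 Ty -0.023 Tx -0.023
```

```bash

python3 -m jog '[0,0,0.005,0,0,0,-1, 0,0,0.005,0,0,0,-1]'>/dev/null; python3 st.py; python3 -m jog '[0,0,0.005,0,0,0,-1, 0,0,0.005,0,0,0,-1]' >/dev/null; python3 st.py; python3 -m jog '[0,0,0.005,0,0,0,-1, 0,0,0.005,0,0,0,-1]'>/dev/null; python3 st.py;python3 -m jog '[0,0,0.005,0,0,0,-1, 0,0,0.005,0,0,0,-1]'>/dev/null; python3 st.py
```

```text
z 0.1435 Fz -3.60 Ty 0.077 Tx 0.043
   z 0.1443 Fz -3.64 Ty 0.100 Tx 0.042
   z 0.1452 Fz -3.50 Ty 0.169 Tx 0.077
   z 0.1462 Fz -6.27 Ty 0.194 Tx 0.050
```

```bash

for i in 1 2 3 4 5; do python3 -m jog '[0,0,0,0,0,0,-1]'>/dev/null; python3 st.py; done
for i in 1 2 3; do python3 -m jog '[0,0,0.005,0,0,0,-1, 0,0,0.005,0,0,0,-1]'>/dev/null; python3 st.py; python3 -m jog '[0,0,0,0,0,0,-1]'>/dev/null; python3 st.py;done
```

```text
z 0.1461 Fz -5.56 Ty 0.203 Tx 0.018
   z 0.1461 Fz -5.40 Ty 0.189 Tx 0.064
   z 0.1462 Fz -5.61 Ty 0.158 Tx 0.082
   z 0.1462 Fz -5.40 Ty 0.307 Tx 0.024
   z 0.1462 Fz -6.22 Ty 0.261 Tx 0.064
   z 0.1474 Fz -5.69 Ty 0.340 Tx 0.041
   z 0.1473 Fz -6.35 Ty 0.282 Tx 0.085
   z 0.1484 Fz -5.56 Ty 0.312 Tx 0.036
   z 0.1484 Fz -6.09 Ty 0.327 Tx 0.051
   z 0.1495 Fz -6.80 Ty 0.260 Tx -0.007
   z 0.1494 Fz -5.38 Ty 0.292 Tx 0.007
```

```bash
cat >car.py <<'E'
from h import *
a=np.deg2rad(-16.2);ex=np.array([np.cos(a),np.sin(a)]);ey=np.array([-ex[1],ex[0]]);O=np.array([.6245,.1615])
for n in("scene","top"):
    p,d=eyes.read_camera(n);W=cloud(d,eyes.calibration(n))
    x=(W[...,:2]-O)@ex;y=(W[...,:2]-O)@ey
    m=(d>0)&(x>.03)&(x<.07)&(abs(y)<.035)&(W[...,2]>.03)
    z=W[m][:,2];print(n,m.sum(),np.percentile(z,[10,50,90]).round(4) if m.sum() else '')
E
python3 car.py
for i in 1 2 3 4; do python3 -m jog '[0,0,0.005,0,0,0,-1, 0,0,0.005,0,0,0,-1]'>/dev/null; python3 st.py; python3 -m jog '[0,0,0,0,0,0,-1]'>/dev/null; python3 st.py;done; python3 car.py
```

```text
scene 153 [0.1471 0.1507 0.154 ]
top 0 
   z 0.1505 Fz -6.84 Ty 0.238 Tx -0.016
   z 0.1504 Fz -5.92 Ty 0.150 Tx -0.061
   z 0.1515 Fz -6.33 Ty 0.159 Tx -0.107
   z 0.1514 Fz -6.97 Ty 0.146 Tx -0.034
   z 0.1525 Fz -5.65 Ty 0.148 Tx -0.087
   z 0.1524 Fz -6.21 Ty 0.124 Tx -0.047
   z 0.1534 Fz -7.09 Ty 0.148 Tx -0.023
   z 0.1534 Fz -7.26 Ty 0.143 Tx -0.041
scene 149 [0.1465 0.1493 0.153 ]
top 0
```

```bash
cat >lip.py <<'E'
from h import *
from workcell import env
s=env.get_state();print(s['wrist_force'].round(2),s['ft_torque'].round(3),s['tcp_pos'].round(4))
a=np.deg2rad(-16.2);ex=np.array([np.cos(a),np.sin(a)]);ey=np.array([-ex[1],ex[0]]);O=np.array([.6245,.1615])
p0=np.load('scene_p.npy');d0=np.load('scene_d.npy');p1,d1=eyes.read_camera("scene");c=eyes.calibration("scene")
for p,d in((p0,d0),(p1,d1)):
    p=p.astype(int);W=cloud(d,c);r,g,b=p[...,0],p[...,1],p[...,2]
    m=(r>110)&(g<.4*r)&(b<.4*r)&(d>0)&(np.hypot(W[...,0]-.55,W[...,1]-.18)<.06)
    ys,xs=np.where(m);print('red',m.sum(),xs.min(),xs.max(),ys.min(),ys.max(), 'rows per col',[(x,ys[xs==x].min(),ys[xs==x].max()) for x in range(290,300) if (xs==x).any()])
cv2.imwrite("pics/s5.png",cv2.resize(p1[190:310,230:350,::-1],None,fx=5,fy=5,interpolation=2))
E
python3 lip.py
```

```text
[ 0.78  0.21 -6.8 ] [-0.05   0.126 -0.032] [0.4436 0.2143 0.1534]
red 113 291 306 244 258 rows per col [(291, np.int64(248), np.int64(254)), (292, np.int64(247), np.int64(255)), (293, np.int64(247), np.int64(257)), (294, np.int64(246), np.int64(258)), (295, np.int64(245), np.int64(258)), (296, np.int64(245), np.int64(258)), (297, np.int64(245), np.int64(257)), (298, np.int64(245), np.int64(257)), (299, np.int64(244), np.int64(256))]
red 89 290 301 242 256 rows per col [(290, np.int64(251), np.int64(251)), (291, np.int64(245), np.int64(252)), (292, np.int64(245), np.int64(254)), (293, np.int64(244), np.int64(256)), (294, np.int64(244), np.int64(256)), (295, np.int64(244), np.int64(256)), (296, np.int64(243), np.int64(255)), (297, np.int64(243), np.int64(255)), (298, np.int64(243), np.int64(255)), (299, np.int64(242), np.int64(254))]
```

View pics/s5.png

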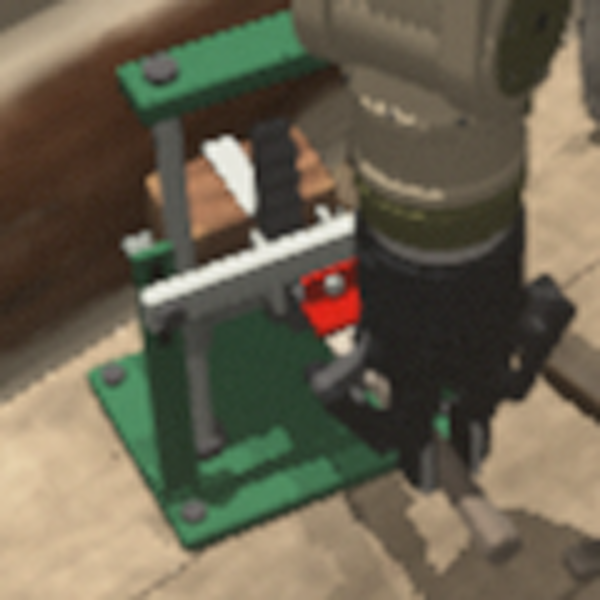

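The crop shows the light blade at (340,345) under the lip, which has risen about 2 px. The rack hasn't dropped yet.

```bash
cat >>st.py <<'E'
print('     ',s['wrist_force'].round(2)[:2])
E
for i in 1 2 3 ; do python3 -m jog '[0,0,0.004,0,0,0,-1, 0,0,0.004,0,0,0,-1]'>/dev/null; python3 st.py; python3 -m jog '[0,0,0,0,0,0,-1]'>/dev/null; python3 st.py;done; python3 car.py
```

```text
z 0.1542 Fz -6.29 Ty 0.090 Tx -0.019
      [ 1.2  -0.98]
   z 0.1542 Fz -6.37 Ty 0.186 Tx -0.018
      [ 1.06 -0.77]
   z 0.1550 Fz -6.31 Ty 0.153 Tx -0.057
      [ 1.3  -0.56]
   z 0.1550 Fz -6.76 Ty 0.169 Tx 0.020
      [ 1.73 -0.5 ]
   z 0.1558 Fz -6.17 Ty 0.196 Tx 0.018
      [ 0.7  -1.11]
   z 0.1558 Fz -7.16 Ty 0.164 Tx -0.014
      [ 1.56 -0.5 ]
scene 143 [0.1467 0.1491 0.1528]
top 0
```

```bash

for i in 1 2 ; do python3 -m jog '[0,0,0.003,0,0,0,-1, 0,0,0.003,0,0,0,-1]'>/dev/null; python3 st.py; python3 -m jog '[0,0,0,0,0,0,-1]'>/dev/null; python3 st.py;python3 car.py; done
```

```text
z 0.1564 Fz -6.21 Ty 0.153 Tx -0.005
      [ 1.36 -0.1 ]
   z 0.1563 Fz -6.13 Ty 0.118 Tx 0.005
      [ 0.78 -0.54]
scene 150 [0.1458 0.1491 0.1525]
top 0 
   z 0.1571 Fz -6.20 Ty 0.148 Tx -0.071
      [ 0.67 -0.6 ]
   z 0.1571 Fz -5.50 Ty 0.177 Tx -0.024
      [ 1.54 -0.84]
scene 142 [0.1405 0.1435 0.1473]
top 0
```

The load is sinking. I'll add a small margin and hold.

```bash

python3 -m jog '[0,0,0.003,0,0,0,-1, 0,0,0.004,0,0,0,-1]'>/dev/null; python3 st.py; python3 car.py
for i in 1 2 3; do python3 -m jog '[0,0,0,0,0,0,-1, 0,0,0,0,0,0,-1, 0,0,0,0,0,0,-1, 0,0,0,0,0,0,-1, 0,0,0,0,0,0,-1, 0,0,0,0,0,0,-1, 0,0,0,0,0,0,-1, 0,0,0,0,0,0,-1, 0,0,0,0,0,0,-1, 0,0,0,0,0,0,-1]'>/dev/null; python3 st.py;python3 car.py; done
```

```text
z 0.1578 Fz -6.08 Ty 0.123 Tx -0.034
      [ 1.   -0.81]
scene 144 [0.1321 0.1357 0.1394]
top 0 
   z 0.1577 Fz -6.29 Ty 0.031 Tx -0.056
      [ 1.41 -1.16]
scene 124 [0.1034 0.1066 0.1114]
top 0 
   z 0.1577 Fz -6.43 Ty 0.078 Tx 0.049
      [ 0.91 -0.19]
scene 30 [0.0771 0.0802 0.0832]
top 0 
   z 0.1577 Fz -5.26 Ty 0.046 Tx -0.013
      [ 0.13 -1.28]
scene 31 [0.0772 0.08   0.0833]
top 0
```

```bash

python3 -m jog '[0,0,-0.02,0,0,0,-1, 0,0,-0.04,0,0,0,-1, 0,0,-0.06,0,0,0,-1, 0,0,-0.08,0,0,0,-1, 0,0,-0.1,0,0,0,-1, 0,0,-0.12,0,0,0,-1, 0,0,-0.14,0,0,0,-1, 0,0,-0.14,0,0,0,-1]'; python3 st.py; python3 car.py
python3 -m jog '[-0.04,0.01,0,0,0,0,-1, -0.08,0.02,0,0,0,0,-1, -0.14,0.04,0,0,0,0,-1, -0.2,0.055,0,0,0,0,-1, -0.27,0.07,0,0,0,0,-1, -0.27,0.07,0,0,0,0,-1, -0.27,0.07,0,0,0,0,-1]'; python3 st.py; python3 car.py
```

```text
clock: 17.48
tcp_pos: [0.443, 0.2141, 0.1287]
orientation: [-0.001, 0.138, 0.99, -0.0]
wrist_force: [-0.0, 0.5, -2.4]
finger_gap: 0.0171
grip_force: 108.7
   z 0.1287 Fz -2.43 Ty 0.034 Tx 0.027
      [-0.02  0.5 ]
scene 30 [0.0768 0.0793 0.0831]
top 0 
clock: 18.17
tcp_pos: [0.3882, 0.2286, 0.1299]
orientation: [0.0, 0.137, 0.991, 0.0]
wrist_force: [-0.3, -0.5, -3.2]
finger_gap: 0.0176
grip_force: 108.7
   z 0.1299 Fz -3.22 Ty 0.041 Tx 0.018
      [-0.29 -0.46]
scene 33 [0.0759 0.0802 0.0835]
top 431 [0.0777 0.0805 0.0842]
```

```bash
python3 -m jog '[0,-0.1,0,0,0,0,-1, 0,-0.3,0,0,0,0,-1, 0,-0.5,0,0,0,0,-1, 0,-0.65,0,0,0,0,-1, 0,-0.75,0,0,0,0,-1, 0,-0.8,0,0,0,0,-1, 0,-0.8,0,0,0,0,-1]'; python3 -m jog '[0,-0.1,0,0,0,0.04,-1, 0,-0.25,0,0,0,0.08,-1, 0.1,-0.4,0,0,0,0.12,-1, 0.2,-0.55,0,0,0,0.16,-1, 0.3,-0.7,0,0,0,0.2,-1, 0.45,-0.85,0,0,0,0.244,-1, 0.45,-0.95,0,0,0,0.244,-1, 0.45,-0.95,0,0,0,0.244,-1, 0.45,-0.95,0,0,0,0.244,-1, 0.45,-0.95,0,0,0,0.244,-1]'; python3 -m jog '[0,0,-0.15,0,0,0,-1, 0,0,-0.3,0,0,0,-1, 0,0,-0.45,0,0,0,-1, 0,0,-0.52,0,0,0,-1, 0,0,-0.56,0,0,0,-1, 0,0,-0.58,0,0,0,-1, 0,0,-0.58,0,0,0,-1, 0,0,-0.58,0,0,0,-1]'
python3 - <<'E'
from h import *
T=env.get_state()['tcp_pos']
for n in("scene","top"):
    p,d=eyes.read_camera(n);c=eyes.calibration(n);W=cloud(d,c)
    Q=(W-np.array([T[0],T[1],0]))[d>0];t=Q@[.885,.466,0];lat=Q@[-.466,.885,0]
    for lo in(.03,.05,.07,.09,.1):
        k=(t>lo)&(t<lo+.02)&(abs(lat)<.016)&(Q[:,2]<.06)&(Q[:,2]>.01)
        if k.sum():print(n,lo,k.sum(),np.percentile(Q[k,2],[50,90]).round(4))
E
```

```text
clock: 18.85
tcp_pos: [0.3904, 0.0661, 0.13]
orientation: [0.001, 0.14, 0.99, -0.0]
wrist_force: [0.9, 1.1, -3.5]
finger_gap: 0.0176
grip_force: 109.0
clock: 19.68
tcp_pos: [0.4793, -0.1211, 0.1293]
orientation: [-0.0, -0.242, 0.97, 0.001]
wrist_force: [-0.4, -0.2, -3.2]
finger_gap: 0.0176
grip_force: 109.1
clock: 20.35
tcp_pos: [0.4804, -0.1216, 0.0147]
orientation: [0.001, -0.243, 0.97, -0.0]
wrist_force: [0.3, 0.0, -2.7]
finger_gap: 0.0173
grip_force: 109.2
scene 0.03 40 [0.0266 0.0314]
scene 0.05 39 [0.0268 0.0289]
scene 0.07 45 [0.0237 0.0272]
scene 0.09 41 [0.0221 0.0248]
scene 0.1 22 [0.0219 0.0238]
top 0.03 58 [0.0297 0.0324]
top 0.05 63 [0.029  0.0324]
top 0.07 80 [0.0281 0.0312]
top 0.09 85 [0.0257 0.0284]
top 0.1 57 [0.0241 0.0272]
```

```bash
python3 -m jog '[0,0,-0.02,0,0,0,-1, 0,0,-0.04,0,0,0,-1, 0,0,-0.05,0,0,0,-1, 0,0,-0.055,0,0,0,-1, 0,0,-0.055,0,0,0,-1]' 30; python3 -m jog '[0,0,0,0,0,0,-0.55, 0,0,0,0,0,0,-0.4, 0,0,0,0,0,0,-0.2, 0,0,0,0,0,0,0.2, 0,0,0,0,0,0,1, 0,0,0,0,0,0,1, 0,0,0,0,0,0,1, 0,0,0,0,0,0,1]'; python3 -m jog '[0,0,0.05,0,0,0,1, 0,0,0.15,0,0,0,1, 0,0,0.35,0,0,0,1, 0,0,0.6,0,0,0,1, 0,0,0.8,0,0,0,1, 0,0,0.8,0,0,0,1, 0,0,0.8,0,0,0,1]'
python3 car.py; python3 - <<'E'
from h import *
for n in("top",):
    p,d=eyes.read_camera(n);cv2.imwrite("pics/end.png",p[:,:,::-1])
p,d,c=wrist();W=cloud(d,c)
m=(d>0)&(W[...,2]>.006)&(W[...,2]<.04)&(np.hypot(W[...,0]-.5,W[...,1]+.11)<.13)
k,l,st,_=cv2.connectedComponentsWithStats(m.astype(np.uint8));i=1+np.argmax(st[1:,4])
Q=W[l==i];print(cv2.minAreaRect(Q[:,:2].astype(np.float32)*1000),np.percentile(Q[:,2],[5,50,95]))
E
```

```text
clock: 20.87
tcp_pos: [0.4796, -0.1218, 0.0032]
orientation: [0.0, -0.242, 0.97, -0.0]
wrist_force: [-1.1, -0.1, 2.4]
finger_gap: 0.0173
grip_force: 110.4
clock: 21.53
tcp_pos: [0.4796, -0.1217, 0.0027]
orientation: [0.0, -0.242, 0.97, 0.0]
wrist_force: [-0.5, 0.4, 0.3]
finger_gap: 0.0853
grip_force: 0.0
clock: 22.12
tcp_pos: [0.4821, -0.1228, 0.1672]
orientation: [0.003, -0.243, 0.97, -0.003]
wrist_force: [0.4, -0.6, -0.4]
finger_gap: 0.0855
grip_force: 0.0
scene 29 [0.0751 0.0788 0.0832]
top 432 [0.0778 0.0805 0.084 ]
((501.594970703125, -109.85675048828125), (176.6177215576172, 24.89093780517578), 27.448810577392578) [0.01076838 0.01636245 0.01917646]
```

View pics/end.png

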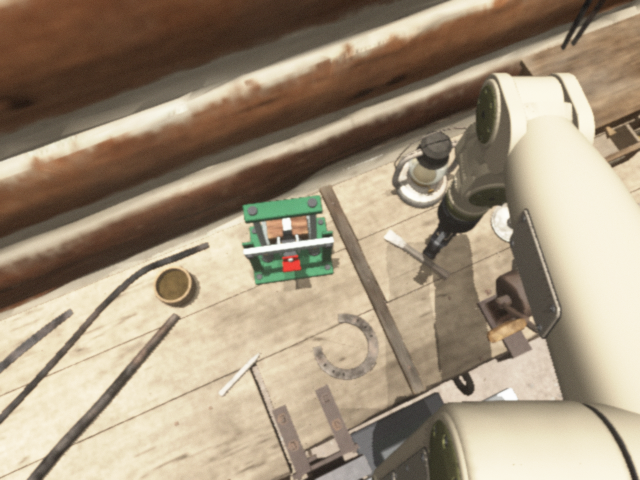

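The top view shows the chisel flat on the bench from (387,235) to (447,276), and the load down inside the lift at (288,225). The lantern and the grease pot are where they were. The arm hides the oil can, but nothing went near it.

```bash
python3 -c "
from workcell import env;print(env.hand_in())"
```

```text
the job is handed in; nothing more can be done
None
```

I handed the job in at about 22 s: the load sank about 70 mm and stopped, which I take to be fully home, and the chisel lies flat on the bench back where it started; the hand-in gave no verdict.

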